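# Feed a bushing down the chute to the escapement stop

## Task

Pick up the brass flanged bushing, set it flange down in the upper end of the sloped aluminium chute and let go. Then push it down the chute, past the sprung steel catch pin, until it bears on the red sprung stop plate and the catch pin has snapped out behind it; push gently so that the stop plate is never forced far back, leave the bushing resting there and leave the other things on the bench alone.

Things in the scene. Friction and masses are not known exactly. Their poses are not given: they have to be found in the camera images.
- bushing_center (a point): Centre (half-way up) of the loose brass bushing, 0.2-0.33 kg: round flange 50 mm across and 16 mm high below, hub 30 mm across and 30 mm high above, 46 mm high overall. It stands upright on the bench, flange down, this point 23 mm above its underside; z axis = the bushing's axis, towards the hub end. Grip it by the hub.
- chute: Fixed sloped feed chute. Origin: underside centre of its blue base (300 x 90 mm). x points level and downhill, y across, z up. The aluminium channel, 300 mm long and open at the upper (-x) end, falls 12 degrees towards +x; its floor is 85 mm above the origin at mid-length. Inside width 52.4 mm (wider at the head), walls 3 mm thick and 18 mm high. The bushing does not slide down by itself.
- chute_head (a point): Point on the channel floor, mid-width, 85 mm uphill of the chute's middle (measured along the floor) and 65 mm from the upper end: a good place to set the bushing down. Over the topmost 90 mm the channel is 60.4 mm wide inside; it narrows to 52.4 mm over the next 30 mm.
- chute_foot (a point): Point on the channel floor, mid-width, at its lower end, 235 mm along the floor from chute_head. A grey escapement carriage (catch pin and stop plate) is clamped on the chute's +y side somewhere uphill of here; where differs each time and is not measured: the pin's middle lies 115 to 165 mm along the floor from chute_head, the free stop plate's face always 37.5 mm beyond it.
- pawl (a joint): How far the catch pin is pressed into its housing (m). Round-nosed steel pin, 9 mm diameter, 9 mm above the floor, sticking 7 mm into the channel from +y: 0 fully out, about 0.0045 while the flange's widest part passes, 0 again once it has snapped out behind the flange. Passing it takes a push of roughly 3 to 8 N, then the resistance drops.
- stop (a joint): How far the red stop plate (46 x 22 mm) is pressed back downhill on its spring (m), about 2.5 N per mm: 0 free, end of travel 0.008. The flange meets it just before the catch pin is free behind; pressed back 3 to 5 mm (7 to 12 N) the pin is surely out. When the push ends, pin and friction keep the bushing bearing on it. More than 6 mm (15 N) is too far: it trips the escapement.
- battery: Black and red tool battery, 64 x 75 x 52 mm, a bystander. Origin: centre of its underside.
- tape_measure: Yellow tape measure, 38 x 80 x 62 mm, a bystander. Origin: centre of its underside.
- parts_tin: Round white tin, 73 mm across, 32 mm high, a bystander. Origin: centre of its underside.

How it is judged:
On the way:
1. the bushing stands flange down in the upper part of the chute, let go (x of bushing_center in the frame of chute between -0.135 and -0.01 m and y of bushing_center in the frame of chute between -0.006 and 0.006 m and z of bushing_center in the frame of chute below 0.145 m and angle between bushing_center's own z axis and vertical below 0.28 rad and contact force between the fingers and bushing below 0.1 N), for 0.2 s.
At the end, for the whole second after the job is handed in: The bushing rests, released and still, flange flat on the floor in the lower part of the chute (within 5 mm of mid-width, its axis 0.14 to 0.28 rad from vertical), bearing on the stop plate (pressed back between 1 and 6 mm) with the catch pin out behind it (pressed in less than 1.5 mm) (value of joint stop between 0.001 and 0.006 m and value of joint pawl below 0.0015 m and x of bushing_center in the frame of chute between 0.035 and 0.12 m and y of bushing_center in the frame of chute between -0.005 and 0.005 m and angle between bushing_center's own z axis and vertical between 0.14 and 0.28 rad and linear speed of bushing below 0.01 m/s); the robot touches nothing.
It fails at once if the stop plate was forced back more than 6 mm (value of joint stop above 0.006 m).
It fails at once if the battery was moved more than 3 cm (distance of battery from where it was at the start of the episode above 0.03 m).
It fails at once if the tape measure was moved more than 3 cm (distance of tape_measure from where it was at the start of the episode above 0.03 m).
It fails at once if the tin was moved more than 3 cm (distance of parts_tin from where it was at the start of the episode above 0.03 m).
It also fails if it takes over 69 s, if anything falls off the work surface, if the arm or the gripper's body presses on something with over 40 N, if the wrist force passes 120 N, or if a joint passes its speed limit or range.

## Robot

A 7-joint arm with a two-finger parallel gripper is mounted at the origin on a cart in front of the work surface, level with it; the furniture and walls round the work are solid. World frame = base frame: x ahead of the robot, y to its left, z up, the work surface at z = 0. Lengths are in m, angles in rad, forces in N, time in s.
With the tool pointing down it reaches from about 0.35 to 0.9 m from the base axis. Payload 19.9 kg.
Tool frame: the origin (TCP) lies midway between the tips of the shut fingers; the grasp point (between the pads) lies 19 mm behind it (arm.tcp_to_grasp is the distance from the TCP to the grasp point, in m); z points along the fingers, y is the direction in which the jaws open and shut (so a half turn about z gives the same grasp; the last joint's range is limited). The gripper opens to 85 mm and grips with 20 to 120 N. Pads are 22 mm wide; open, the fingers measure 114 mm over their backs; the gripper's body (76 mm by 85 mm) begins 54 mm behind the grasp point. The pads swing forward as they close: fully open they stand 13 mm farther back than shut.
Start: joints at [1.101, 0.417, -0.01, 1.614, 0.005, 1.111, -0.053], TCP at [0.26, -0.568, 0.231] pointing down, gripper open.
Joint ranges: [-2.81, 2.81], [-0.39, 2.02], [-1.27, 1.25], [0.06, 2.57], [-1.19, 4.33], [0.19, 2], [-2.82, 2.82]. Speed limits (rad/s): [1.89, 1.89, 2.39, 2.39, 3.01, 3.01, 3.01].

## Interface

Orientations are given as a unit quaternion [x, y, z, w].
In Python, from workcell import arm gives the robot as it stands.
- The arm moves only by the tool move_arm, never from a script. Its argument "commands" is one flat list of numbers, 4 for each row, row after row: the shift along the tool's x, y, z in m, then the turn about the tool's z in rad. A call has 1 to 5 rows; each row is the pose to reach, as a shift and turn from the pose commanded when the call began, along the tool's axes at that moment; what a row does not reach only later rows make up. A row lasts 1/12 s, in which the tool goes at most 41.7 mm and 7.16 degrees, less where a joint would pass 70% of its speed; a pose out of reach is approached as far as the arm can. A call with a gripper value outside its range is refused whole. "fingers" is the opening, from 0 (shut) to 1 (fully open), set as the call begins (left out, the last holds). The fingers move at their own pace and stop on an object; "squeeze" is the grip in N (left out, the last holds). Time passes only in rows, so rows that repeat a pose let the fingers close. It gives the time, the measured TCP pose, the force and the opening at its end, in the units of the state.
- arm.observe(): the state, without advancing time (a new reading comes with each control period).
- arm.camera(name): name is "scene" or "top"; returns the picture (400x640x3 uint8, blue, green, red); there is no depth.
- arm.calibration(name): a dict with "fx", "fy", "cx", "cy" (pixels), "origin" and "attitude" of the camera in the world. Camera axes: x right, y up, looking along -z (the intrinsics and any distortion apply to the point x, -y, -z); pixel columns grow to the right and rows downward; lengths in m; the calibration is good to about 2 mm. A picture is of the moment at which its call begins. calibration takes no time and is no camera call.
- arm.sign_off(): hands the job in, once; it reports no verdict.
The state is a dict: "clock": time; "joint_positions": joint angles; "joint_velocities": joint speeds; "effort": joint torques, N m; "eef_pos": TCP position; "ee_rot": TCP orientation; "wrist_force": force on the tool from outside, world axes, zero at the start; "wrist_torque": the same for the moment, N m; "width": finger opening in m.
Only numpy, scipy, OpenCV 4.12 (cv2) and the standard library are available. Lean on these libraries where they do the work, as an engineer would, in place of code of your own. Each camera call takes 0.05 s, during which the arm holds its last target. There are 200 camera calls.

## Working session

There is one attempt and no reset: what is moved stays moved. The work goes in short steps, Python scripts to look and compute and a tool call to move; the robot and the scene stay as the last step left them, time stands still between calls to the robot, and variables do not carry over. Pictures are saved under pics/ and viewed, about 8 in all and at most 12, crops included, and the job is handed in when it is done.

Besides the shell and the picture viewer there is one more tool, called as a command line: name --argument value ..., lists and objects as JSON in quotes. move_arm: Moves the arm, as the interface text tells. Its arguments: {"type":"object","properties":{"commands":{"type":"array"},"fingers":{"type":"number"},"squeeze":{"type":"number"}},"required":["commands"]}

```bash
mkdir -p pics; ls; python3 - <<'E'
from workcell import arm
import cv2
for n in("scene","top"):
    cv2.imwrite(f"pics/{n}0.png",arm.camera(n)); print(n,arm.calibration(n))
print(arm.observe(), arm.tcp_to_grasp)
E
```

```text
pics
scene {'fx': 447.86826298083946, 'fy': 447.86826298083946, 'cx': 322.7168209179373, 'cy': 201.97215533016418, 'origin': array([0.01530662, 1.11206165, 0.98755554]), 'attitude': array([-0.09345809,  0.42584496,  0.8752329 , -0.20949708])}
top {'fx': 428.3995465465614, 'fy': 428.3995465465614, 'cx': 322.2130397093354, 'cy': 196.58736155272462, 'origin': array([0.28854488, 0.11037912, 1.52379007]), 'attitude': array([-0.04937387,  0.04758335,  0.71028537, -0.70056601])}
{'clock': 0.1, 'joint_positions': array([ 1.10048779,  0.41792288, -0.01032531,  1.61407854,  0.00471377,
        1.11070863, -0.05303048]), 'joint_velocities': array([-3.50737134e-04, -1.18453922e-03, -3.56214512e-04, -9.51278504e-04,
       -1.16001307e-03,  9.17401784e-04, -9.20135515e-05]), 'effort': array([ 2.27042707e-03, -8.65817428e+01,  6.80932123e-01, -4.35632873e+01,
        1.93016441e-02,  5.00886992e-03, -7.12494375e-05]), 'eef_pos': array([ 0.25974377, -0.56814116,  0.23073226]), 'ee_rot': array([ 9.77102760e-01,  2.12767238e-01, -1.59260027e-04, -5.23142135e-04]), 'wrist_force': array([-0.40878289, -0.13997414,  0.13529881]), 'wrist_torque': array([-0.0263427 ,  0.03067826,  0.01194236]), 'width': 0.08561616392537713} 0.0187
```

View pics/scene0.png

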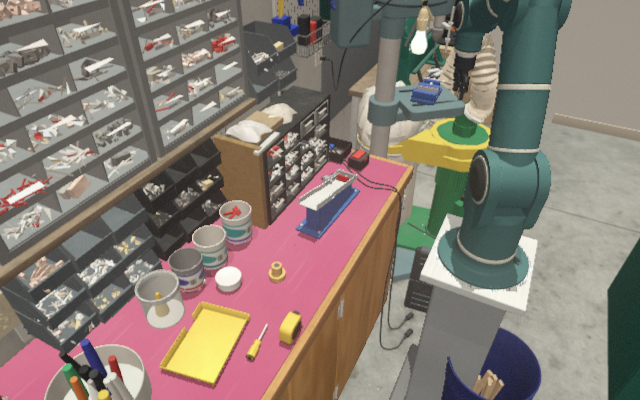

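View pics/top0.png

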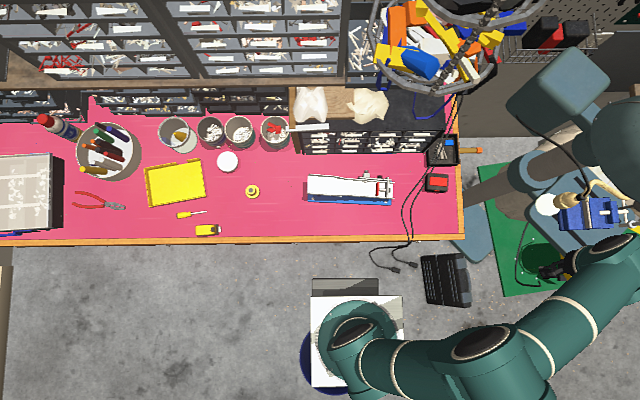

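The scene view shows the bushing at (277,271) and the chute at (330,200). In the top view the bushing is at (252,192) and the chute spans (307..395,188), with red stop parts near its right end. I'll enlarge both.

```bash
cat > h.py <<'E'
import numpy as np, cv2
from scipy.spatial.transform import Rotation as R
from workcell import arm
def ray(n,u,v):
    c=arm.calibration(n); d=np.array([(u-c['cx'])/c['fx'],-(v-c['cy'])/c['fy'],-1])
    return np.array(c['origin']),R.from_quat(c['attitude']).apply(d)
def onz(n,u,v,z):
    o,d=ray(n,u,v); return o+d*(z-o[2])/d[2]
def proj(n,p):
    c=arm.calibration(n); q=R.from_quat(c['attitude']).inv().apply(np.atleast_2d(p)-c['origin'])
    return np.c_[c['cx']-c['fx']*q[:,0]/q[:,2], c['cy']+c['fy']*q[:,1]/q[:,2]]
def tri(a,b):
    (o1,d1),(o2,d2)=ray('top',*a),ray('scene',*b)
    t=np.linalg.lstsq(np.c_[d1,-d2],o2-o1,rcond=None)[0]
    p,q=o1+d1*t[0],o2+d2*t[1]; return (p+q)/2,np.linalg.norm(p-q)
def crop(im,x,y,w,h,s):
    return cv2.resize(im[y:y+h,x:x+w],None,fx=s,fy=s,interpolation=cv2.INTER_CUBIC)
E
python3 - <<'E'
from h import *
t=cv2.imread('pics/top0.png');s=cv2.imread('pics/scene0.png')
a=crop(t,240,160,160,56,5); b=crop(s,260,160,114,50,7); b=b[:,:800]
c=crop(s,260,165,114,125,4)
cv2.imwrite('pics/c1.png',np.vstack([a,np.zeros((8,800,3),np.uint8)]))
cv2.imwrite('pics/c2.png',crop(s,262,165,106,80,7)); 
c=arm.calibration('top');print(onz('top',252,192,.04),onz('scene',277,271,.03))
E
```

```text
[0.5131406  0.35851011 0.04      ] [0.5172552  0.36899515 0.03      ]
```

View pics/c1.png

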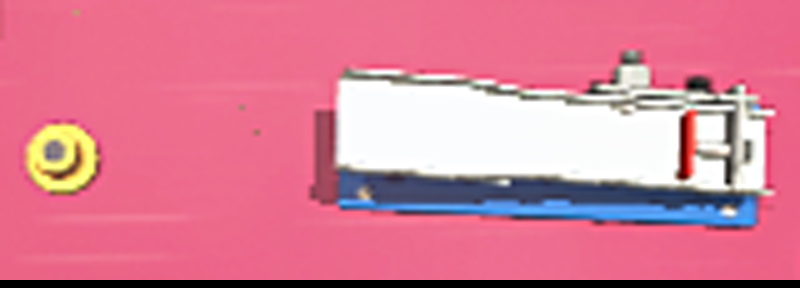

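View pics/c2.png

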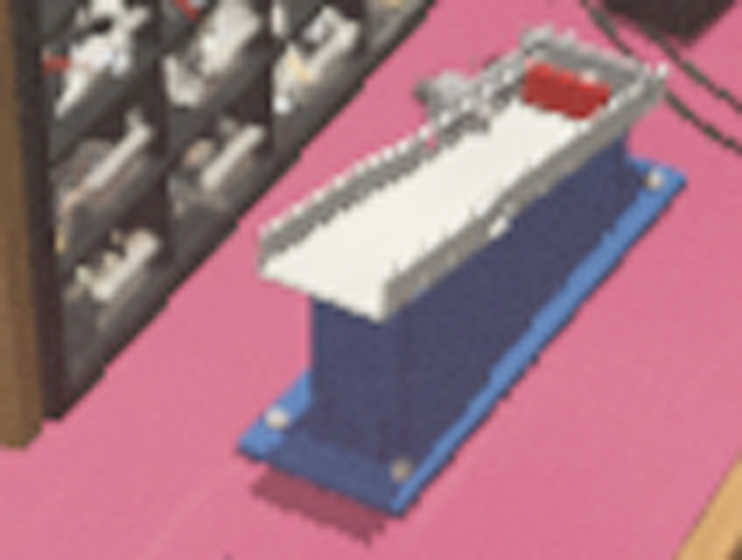

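Top crop (5x): bushing hub top (53,151), flange (62,158), chute wall ends (340,70), (338,168) and (770,192), and red plate x=688. Scene crop (7x): chute upper wall ends (260,236) and (397,265), red plate (528..608,65..118), pin housing (450,88). Next I'll fit the chute pose to these points.

```bash
cat >> h.py <<'E'
A=np.radians(12)
def ch(s,y,h): return np.array([s*np.cos(A)+h*np.sin(A),y,.085-s*np.sin(A)+h*np.cos(A)])
def world(X,p): 
    return R.from_euler('z',X[2]).apply(p)+[X[0],X[1],0]
E
python3 - <<'E'
from h import *
from scipy.optimize import least_squares
T=lambda U,V:((U+.5)/5-.5+240,(V+.5)/5-.5+160)
S=lambda U,V:((U+.5)/7-.5+262,(V+.5)/7-.5+165)
w=.0317; v=.0277
K=[('top',T(340,70),ch(-.15,w,.018)),('top',T(338,168),ch(-.15,-w,.018)),('top',T(770,192),ch(.15,-v,.018)),('top',T(770,112),ch(.15,v,.018)),
('top',T(338,208),[-.15,-.045,0]),('top',T(755,226),[.15,-.045,0]),
('scene',S(260,236),ch(-.15,w,.018)),('scene',S(397,265),ch(-.15,-w,.018)),('scene',S(664,68),ch(.15,-v,.018)),
('scene',S(398,515),[-.15,-.045,0]),('scene',S(240,452),[-.15,.045,0])]
def f(X,full=False):
    return np.concatenate([proj(n,world(X,p))[0]-u for n,u,p in K])
r=least_squares(f,[.52,.05,-1.57],loss='soft_l1');print(r.x);print(r.fun.reshape(-1,2).round(1))
X=r.x
# stop plate s: top/scene
for n,u,p in [('top',T(682,113),(.011,.026)),('top',T(682,178),(-.023,.012)),('scene',S(528,65),(.023,.024)),('scene',S(608,90),(-.023,.024)),('scene',S(522,100),(.023,.002)),('scene',S(598,118),(-.023,.002)),('scene',S(566,109),(0,.002))]:
    g=least_squares(lambda q:proj(n,world(X,ch(q[0],*p)))[0]-u,[.1]);print(n,g.x,g.fun.round(1))
t,s=cv2.imread('pics/top0.png'),cv2.imread('pics/scene0.png')
for n,im,b in(('top',t,(240,178,24,28)),('scene',s,(262,255,32,34))):
    x,y,W,H=b;hsv=cv2.cvtColor(im[y:y+H,x:x+W],cv2.COLOR_BGR2HSV);m=((hsv[...,0]>12)&(hsv[...,0]<45)&(hsv[...,1]>60)).astype(np.uint8)
    q=np.argwhere(m);print(n,q.min(0)+[y,x],q.max(0)+[y,x],q.mean(0)+[y,x])
print('bush',onz('top',*T(62,158),.01),onz('top',*T(53,151),.046))
np.save('X.npy',X)
E
```

```text
[ 0.51878177  0.0160221  -1.62810117]
[[ 0.9 -0.3]
 [ 0.3 -0.9]
 [ 0.4 -0.5]
 [ 0.7 -0.4]
 [-0.4  0.2]
 [-0.1  0.2]
 [ 0.6  0.1]
 [-1.3  2.5]
 [ 0.8 -0. ]
 [ 0.7  1.8]
 [-0.4  1.3]]
top [0.08106855] [-0.2  2.3]
top [0.0874822] [ 0.  -0.1]
scene [0.08748752] [0.1 0.1]
scene [0.08756568] [0.3 0.4]
scene [0.08965892] [0.4 0.6]
scene [0.09136968] [1.3 1.8]
scene [0.09502305] [0.5 0.7]
top [185 245] [198 259] [191.4751773  251.90070922]
scene [262 269] [281 285] [272.39430894 276.7398374 ]
bush [0.52057396 0.36355265 0.01      ] [0.52008931 0.36386442 0.046     ]
```

```bash
cat >> h.py <<'E'
def go(p,yaw=None):
    """shift in tool axes + turn about tool z to reach world TCP p; yaw = world angle of tool y (mod pi)"""
    o=arm.observe(); Q=R.from_quat(o['ee_rot']); d=Q.inv().apply(np.array(p)-o['eef_pos'])
    ty=Q.as_matrix()[:,1]; t=0
    if yaw is not None:
        t=-((yaw-np.arctan2(ty[1],ty[0])+np.pi/2)%np.pi-np.pi/2)
    print('shift',d.round(4),'turn',round(t,3),'| at',o['eef_pos'].round(4),'F',o['wrist_force'].round(1),'t',round(o['clock'],2),'w',round(o['width'],4))
    print('tilt',Q.as_matrix()[:,2].round(3))
E
python3 - <<'E'
from h import *
X=np.load('X.npy'); print('head',world(X,ch(-.085,0,0)))
for z in(.0,.016,.046):print(proj('scene',[.520,.3635,z]),proj('top',[.520,.3635,z]))
go([.42,-.2,.26],X[2]+np.pi/2)
go([.52,.3635,.16],X[2]+np.pi/2)
E
```

```text
head [0.52354363 0.09902817 0.10267249]
[[277.66215038 276.49706122]] [[252.47404265 191.77224082]]
[[277.40089542 272.75091455]] [[251.73397426 191.10773212]]
[[276.90017235 265.57102398]] [[250.30407839 189.82382612]]
shift [ 0.2988 -0.2682 -0.029 ] turn -1.085 | at [ 0.2597 -0.5681  0.2307] F [-0.4 -0.1  0.1] t 0.1 w 0.0856
tilt [-0.001  0.001 -1.   ]
shift [ 0.6241 -0.739   0.0715] turn -1.085 | at [ 0.2597 -0.5681  0.2307] F [-0.4 -0.1  0.1] t 0.1 w 0.0856
tilt [-0.001  0.001 -1.   ]
```

move_arm --commands '[0.029, -0.026, -0.006, 0, 0.058, -0.052, -0.012, 0, 0.087, -0.078, -0.018, 0, 0.116, -0.104, -0.024, 0, 0.145, -0.13, -0.03, 0]' --fingers 1

```text
clock: 0.52
eef_pos: [0.3379, -0.388, 0.2613]
ee_rot: [0.977, 0.213, -0.0, -0.0]
wrist_force: [1.1, -0.5, -0.2]
width: 0.0854
```

move_arm --commands '[0.029, -0.026, 0, -0.12, 0.058, -0.052, 0, -0.24, 0.087, -0.078, 0, -0.36, 0.116, -0.104, 0, -0.48, 0.15, -0.135, 0, -0.6]'

```text
clock: 0.93
eef_pos: [0.4163, -0.2072, 0.2613]
ee_rot: [0.869, 0.494, -0.0, 0.0]
wrist_force: [0.4, -0.7, 0.5]
width: 0.0857
```

```bash
python3 - <<'E'
from h import *
X=np.load('X.npy'); go([.52,.3635,.15],X[2]+np.pi/2);print(arm.observe()['joint_positions'].round(2))
E
```

```text
shift [ 0.5435 -0.2027  0.1111] turn -0.479 | at [ 0.4163 -0.2072  0.2613] F [ 0.4 -0.7  0.5] t 0.93 w 0.0857
tilt [-0. -0. -1.]
[ 0.69  0.11 -0.31  1.95  0.04  1.09 -0.18]
```

move_arm --commands '[0.036, -0.0135, 0, -0.1, 0.072, -0.027, 0, -0.2, 0.108, -0.0405, 0, -0.3, 0.144, -0.054, 0, -0.4, 0.18, -0.0675, 0, -0.479]'

```text
clock: 1.35
eef_pos: [0.4511, -0.0178, 0.2613]
ee_rot: [0.727, 0.686, -0.0, 0.0]
wrist_force: [0.1, -0.6, -0.2]
width: 0.0856
```

```bash
python3 - <<'E'
from h import *
X=np.load('X.npy'); go([.52,.3635,.15],X[2]+np.pi/2);print(arm.observe()['joint_positions'].round(2))
E
```

```text
shift [0.3847 0.0468 0.1112] turn -0.0 | at [ 0.4511 -0.0178  0.2613] F [ 0.1 -0.6 -0.2] t 1.35 w 0.0856
tilt [ 0. -0. -1.]
[ 0.47  0.09 -0.52  1.97  0.05  1.09 -0.14]
```

move_arm --commands '[0.038, 0.0047, 0, 0, 0.077, 0.0094, 0, 0, 0.115, 0.014, 0, 0, 0.154, 0.019, 0, 0, 0.192, 0.0235, 0, 0]'

```text
clock: 1.77
eef_pos: [0.4868, 0.1723, 0.2612]
ee_rot: [0.729, 0.684, 0.0, 0.0]
wrist_force: [1.0, -0.8, 0.2]
width: 0.0854
```

move_arm --commands '[0.038, 0.0047, 0, 0, 0.077, 0.0094, 0.015, 0, 0.115, 0.014, 0.035, 0, 0.154, 0.019, 0.06, 0, 0.192, 0.0235, 0.09, 0]'

```text
clock: 2.18
eef_pos: [0.5206, 0.352, 0.1787]
ee_rot: [0.729, 0.685, 0.0, 0.0]
wrist_force: [0.5, -0.6, 1.0]
width: 0.0859
```

```bash
python3 - <<'E'
from h import *
X=np.load('X.npy'); go([.52,.3635,.15],X[2]+np.pi/2);print(arm.observe()['joint_positions'].round(2))
t,s=arm.camera('top'),arm.camera('scene')
cv2.imwrite('pics/c3.png',np.vstack([crop(t,205,150,100,70,7)[:300],crop(s,240,215,100,70,7)[:,:700][130:430]]))
cv2.imwrite('pics/t3.png',t);cv2.imwrite('pics/s3.png',s)
E
```

```text
shift [ 0.0115 -0.0013  0.0287] turn -0.006 | at [0.5206 0.352  0.1787] F [ 0.5 -0.6  1. ] t 2.18 w 0.0859
tilt [ 0.  0. -1.]
[-0.18  0.55 -0.64  1.64  0.37  1.07 -0.99]
```

View pics/c3.png

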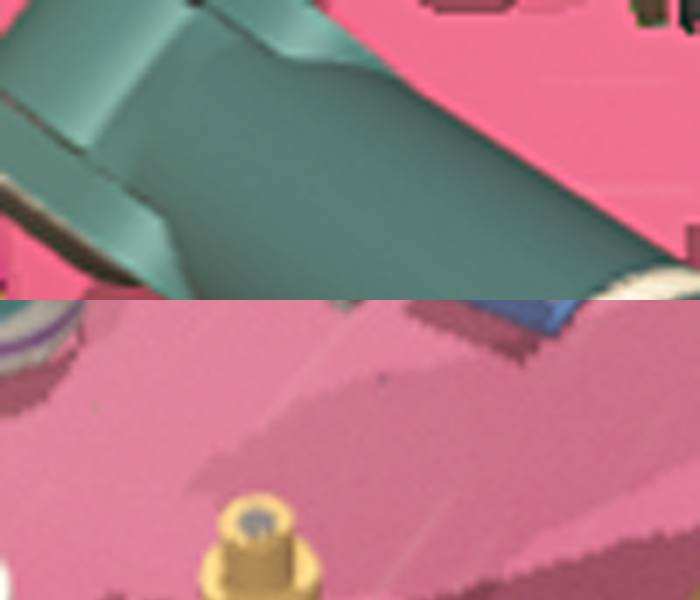

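The top view is blocked by the arm. In the scene crop the hub top is at (257,520), which is full-image (276.7,265) and matches the prediction of (276.9,265.6). I'll let the arm settle, then descend.

move_arm --commands '[0, 0, 0, 0, 0, 0, 0, 0, 0, 0, 0, 0]'

```text
clock: 2.53
eef_pos: [0.521, 0.3488, 0.1806]
ee_rot: [0.73, 0.684, 0.001, 0.0]
wrist_force: [-0.7, -0.9, 0.1]
width: 0.0856
```

```bash
python3 - <<'E'
from h import *
X=np.load('X.npy'); go([.52,.3635,.021],X[2]+np.pi/2)
E
```

```text
shift [ 0.0146 -0.0022  0.1596] turn -0.007 | at [0.521  0.3488 0.1806] F [-0.7 -0.9  0.1] t 2.53 w 0.0856
tilt [ 0.001  0.    -1.   ]
```

move_arm --commands '[0.0075, -0.001, 0.03, -0.007, 0.0146, -0.0022, 0.06, -0.007, 0.0146, -0.0022, 0.09, -0.007, 0.0146, -0.0022, 0.11, -0.007, 0.0146, -0.0022, 0.11, -0.007]'

```text
clock: 2.95
eef_pos: [0.5183, 0.3622, 0.0668]
ee_rot: [0.727, 0.687, -0.002, -0.0]
wrist_force: [0.1, -0.8, 1.0]
width: 0.0856
```

```bash
python3 - <<'E'
from h import *
X=np.load('X.npy'); go([.52,.3635,.021],X[2]+np.pi/2)
s=arm.camera('scene');cv2.imwrite('pics/c4.png',crop(s,230,200,100,90,7))
E
```

```text
shift [0.0016 0.0017 0.0458] turn -0.0 | at [0.5183 0.3622 0.0668] F [ 0.1 -0.8  1. ] t 2.95 w 0.0856
tilt [-0.003 -0.003 -1.   ]
```

View pics/c4.png

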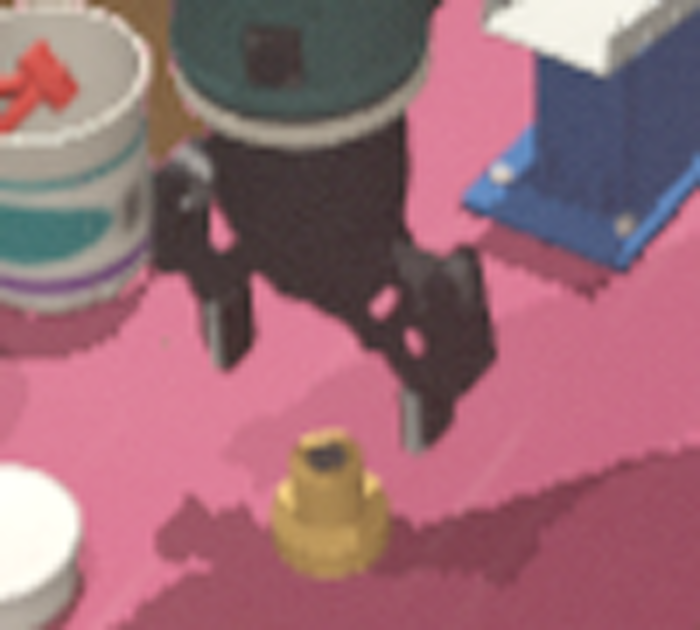

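The open fingertips at (225,365) and (415,445) straddle the hub at (327,440), so they are centred on it. I'll descend and grip.

move_arm --commands '[0.0016, 0.0017, 0.02, 0, 0.0016, 0.0017, 0.04, 0, 0.0016, 0.0017, 0.046, 0, 0.0016, 0.0017, 0.046, 0]'

```text
clock: 3.33
eef_pos: [0.5213, 0.3656, 0.0243]
ee_rot: [0.727, 0.687, -0.0, 0.0]
wrist_force: [0.9, -0.1, -0.1]
width: 0.0852
```

move_arm --commands '[0, 0, 0, 0, 0, 0, 0, 0, 0, 0, 0, 0, 0, 0, 0, 0, 0, 0, 0, 0]' --fingers 0 --squeeze 30

```text
clock: 3.75
eef_pos: [0.5212, 0.3662, 0.0244]
ee_rot: [0.727, 0.687, 0.0, 0.0]
wrist_force: [-3.1, -3.6, 13.0]
width: 0.029
```

move_arm --commands '[0, 0, 0, 0, 0, 0, 0, 0, 0, 0, 0, 0, 0, 0, 0, 0, 0, 0, 0, 0]'

```text
clock: 4.17
eef_pos: [0.5212, 0.3662, 0.0245]
ee_rot: [0.727, 0.687, 0.0, 0.0]
wrist_force: [-2.9, -2.5, 8.8]
width: 0.029
```

move_arm --commands '[0, 0, -0.02, 0, 0, 0, -0.06, 0, 0, 0, -0.1, 0, 0, 0, -0.14, 0, 0, 0, -0.17, 0]'

```text
clock: 4.58
eef_pos: [0.5209, 0.3665, 0.1971]
ee_rot: [0.726, 0.687, 0.001, 0.0]
wrist_force: [-0.4, 0.8, -2.2]
width: 0.0285
```

```bash
python3 - <<'E'
from h import *
X=np.load('X.npy'); go(world(X,ch(-.085,0,0))+[0,.0025,.0878],X[2]+np.pi/2)
E
```

```text
shift [-0.2644  0.0173  0.0063] turn 0.002 | at [0.5209 0.3665 0.1971] F [-0.4  0.8 -2.2] t 4.58 w 0.0285
tilt [ 0.002  0.001 -1.   ]
```

move_arm --commands '[-0.025, 0.001, 0, 0, -0.06, 0.003, 0, 0, -0.095, 0.005, 0, 0, -0.13, 0.008, 0, 0, -0.165, 0.01, 0, 0]'

```text
clock: 5.0
eef_pos: [0.5213, 0.1991, 0.1937]
ee_rot: [0.727, 0.687, -0.0, 0.0]
wrist_force: [1.0, 0.4, -1.9]
width: 0.0287
```

move_arm --commands '[-0.03, 0.002, 0, 0, -0.06, 0.004, 0, 0, -0.085, 0.006, 0, 0, -0.099, 0.007, 0, 0, -0.099, 0.007, 0, 0]'

```text
clock: 5.42
eef_pos: [0.5232, 0.0978, 0.1936]
ee_rot: [0.728, 0.685, -0.001, 0.0]
wrist_force: [0.2, -0.1, -2.7]
width: 0.0287
```

```bash
python3 - <<'E'
from h import *
X=np.load('X.npy'); go(world(X,ch(-.085,0,0))+[0,.0025,.0378],X[2]+np.pi/2)
s=arm.camera('scene');t=arm.camera('top');cv2.imwrite('pics/c5.png',crop(s,270,120,110,84,7));cv2.imwrite('pics/t5.png',t)
E
```

```text
shift [0.0038 0.0001 0.0531] turn -0.003 | at [0.5232 0.0978 0.1936] F [ 0.2 -0.1 -2.7] t 5.42 w 0.0287
tilt [-0.    -0.001 -1.   ]
```

View pics/c5.png

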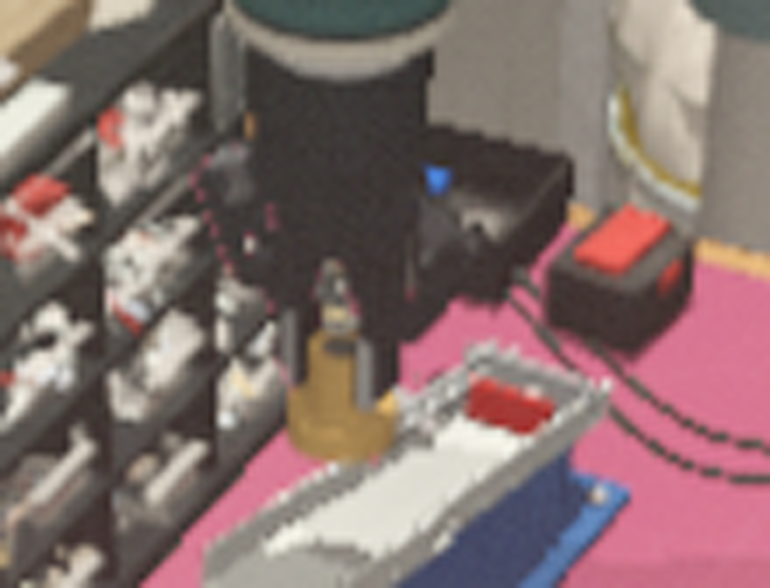

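The bushing is held upright above the channel, with its flange bottom at about (340,435) in the crop, i.e. (318.6,182). I'll check that against the prediction.

```bash
python3 - <<'E'
from h import *
print(proj('scene',[.5232,.0953,.169]),proj('scene',[.5232,.0953,.177]))
print(proj('scene',[.5282,.0953,.169])-proj('scene',[.5232,.0953,.169]))
E
```

```text
[[318.62487752 182.01616899]] [[318.64843814 179.92894249]]
[[-1.42526564 -0.43460025]]
```

move_arm --commands '[0.002, 0, 0.02, 0, 0.004, 0, 0.04, 0, 0.004, 0, 0.05, 0, 0.004, 0, 0.05, 0]'

```text
clock: 5.85
eef_pos: [0.5221, 0.1063, 0.1418]
ee_rot: [0.726, 0.688, -0.001, -0.001]
wrist_force: [-0.9, 0.1, -1.3]
width: 0.0288
```

move_arm --commands '[-0.003, -0.001, 0.002, 0, -0.003, -0.001, 0.004, 0, -0.003, -0.001, 0.006, 0, -0.003, -0.001, 0.006, 0]'

```text
clock: 6.18
eef_pos: [0.5224, 0.1025, 0.1379]
ee_rot: [0.727, 0.687, 0.0, 0.0]
wrist_force: [0.2, -0.4, -1.2]
width: 0.0289
```

move_arm --commands '[0, 0, 0.001, 0, 0, 0, 0.002, 0, 0, 0, 0.003, 0]'

```text
clock: 6.43
eef_pos: [0.5222, 0.1026, 0.1347]
ee_rot: [0.727, 0.687, 0.0, 0.0]
wrist_force: [-0.4, -1.1, -2.5]
width: 0.0285
```

move_arm --commands '[0, 0, 0.001, 0, 0, 0, 0.001, 0, 0, 0, 0.002, 0, 0, 0, 0.002, 0]'

```text
clock: 6.77
eef_pos: [0.5222, 0.1026, 0.1325]
ee_rot: [0.727, 0.687, 0.0, -0.0]
wrist_force: [-0.6, -0.3, -1.6]
width: 0.0287
```

move_arm --commands '[0, 0, 0.001, 0, 0, 0, 0.001, 0, 0, 0, 0.002, 0, 0, 0, 0.002, 0]'

```text
clock: 7.1
eef_pos: [0.5226, 0.1019, 0.1313]
ee_rot: [0.727, 0.687, -0.0, 0.001]
wrist_force: [-4.1, -5.3, 14.5]
width: 0.0287
```

move_arm --commands '[0, 0, -0.0008, 0, 0, 0, -0.0008, 0]'

```text
clock: 7.27
eef_pos: [0.5225, 0.1024, 0.1319]
ee_rot: [0.727, 0.687, 0.0, 0.0]
wrist_force: [-0.6, -3.2, 5.4]
width: 0.0287
```

move_arm --commands '[0, 0, 0, 0, 0, 0, 0, 0, 0, 0, 0, 0, 0, 0, 0, 0, 0, 0, 0, 0]' --fingers 1

```text
clock: 7.68
eef_pos: [0.5221, 0.1026, 0.1314]
ee_rot: [0.727, 0.687, -0.0, -0.0]
wrist_force: [0.2, -1.2, -0.1]
width: 0.0848
```

move_arm --commands '[0, 0, 0, 0, 0, 0, -0.02, 0, 0, 0, -0.05, 0, 0.01, 0, -0.085, 0, 0.03, 0, -0.1, 0]'

```text
clock: 8.1
eef_pos: [0.525, 0.1314, 0.2351]
ee_rot: [0.728, 0.686, 0.001, 0.001]
wrist_force: [1.4, 0.4, 0.2]
width: 0.0856
```

move_arm --commands '[0.02, 0, 0, 0, 0.04, 0, 0, 0, 0.06, 0, 0, 0, 0.06, 0, 0, 0]' --fingers 0

```text
clock: 8.43
eef_pos: [0.5266, 0.1963, 0.2317]
ee_rot: [0.725, 0.688, 0.001, -0.001]
wrist_force: [-0.6, 0.4, 0.7]
width: 0.0386
```

```bash
python3 - <<'E'
from h import *
X=np.load('X.npy')
for s in (-.085,-.078): print(proj('scene',world(X,ch(s,0,.046)))-[270,135],'x7')
s=arm.camera('scene');t=arm.camera('top');cv2.imwrite('pics/c6.png',crop(s,270,135,110,84,7));cv2.imwrite('pics/t6.png',t)
go([.52,.2,.2],X[2]+np.pi/2)
E
```

```text
[[49.45378675 51.55880958]] x7
[[50.531207   50.83145927]] x7
shift [ 0.0067 -0.0073  0.0313] turn 0.003 | at [0.527  0.1929 0.2312] F [1.  0.1 0.6] t 8.53 w 0.0232
tilt [-0.  0. -1.]
```

View pics/c6.png

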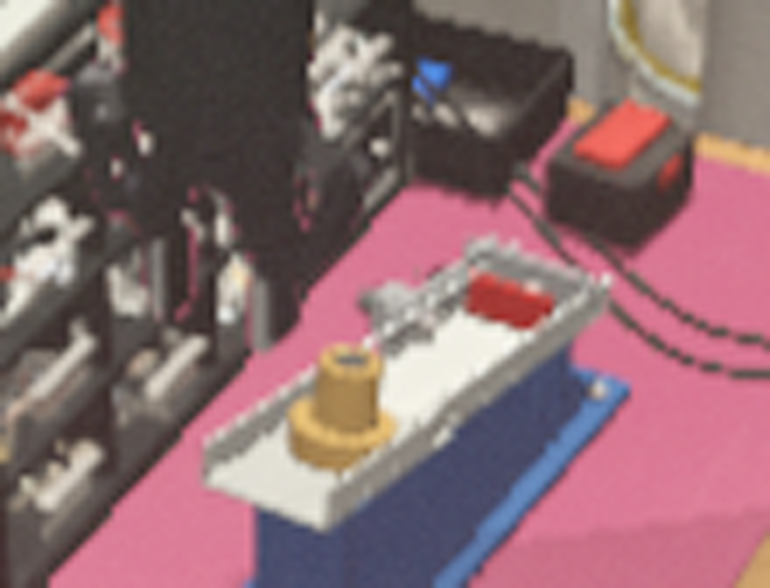

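The bushing sits flat in the head, centred, with its hub top at (350,355) against a predicted s≈-0.08. Next I'll shut the fingers and set the tool uphill of it.

move_arm --commands '[0, 0, 0, 0, 0, 0, 0, 0, 0, 0, 0, 0]'

```text
clock: 8.78
eef_pos: [0.5273, 0.1915, 0.2314]
ee_rot: [0.727, 0.687, -0.0, 0.0]
wrist_force: [0.0, 0.8, 0.1]
width: 0.0005
```

```bash
python3 - <<'E'
from h import *
X=np.load('X.npy')
p=world(X,ch(-.130,0,0));print(p); go(p+[0,0,.045],X[2]+np.pi/2)
d=world(X,ch(1,0,0))-world(X,ch(0,0,0));print('downhill',d)
E
```

```text
[0.52606462 0.14297256 0.11202852]
shift [-0.0485  0.0015  0.0744] turn 0.0 | at [0.5273 0.1915 0.2314] F [0.  0.8 0.1] t 8.78 w 0.0005
tilt [-0. -0. -1.]
downhill [-0.05602192 -0.976542   -0.20791169]
```

move_arm --commands '[-0.025, 0.001, 0.02, 0, -0.0485, 0.0015, 0.045, 0, -0.0485, 0.0015, 0.0744, 0, -0.0485, 0.0015, 0.0744, 0, -0.0485, 0.0015, 0.0744, 0]'

```text
clock: 9.2
eef_pos: [0.5255, 0.1438, 0.1569]
ee_rot: [0.727, 0.687, -0.001, -0.001]
wrist_force: [0.0, 0.7, -0.0]
width: 0.0001
```

```bash
python3 - <<'E'
from h import *
X=np.load('X.npy')
p=world(X,ch(-.130,0,0)); go(p+[0,0,.005],X[2]+np.pi/2)
E
```

```text
shift [-0.0008  0.0007  0.0399] turn 0.001 | at [0.5255 0.1438 0.1569] F [ 0.   0.7 -0. ] t 9.2 w 0.0001
tilt [-0.002  0.    -1.   ]
```

move_arm --commands '[0, 0, 0.02, 0, 0, 0, 0.032, 0, 0, 0, 0.036, 0, 0, 0, 0.0395, 0, 0, 0, 0.0395, 0]'

```text
clock: 9.62
eef_pos: [0.5261, 0.1443, 0.1178]
ee_rot: [0.727, 0.687, 0.0, -0.0]
wrist_force: [-0.4, 0.1, -0.2]
width: -0.0003
```

```bash
cat >> h.py <<'E'
def st():
    X=np.load('X.npy');o=arm.observe();p=R.from_euler('z',-X[2]).apply(o['eef_pos']-[X[0],X[1],0])
    s=(p[0]*np.cos(A)-(p[2]-.085)*np.sin(A)); zf=.085-p[0]*np.tan(A)
    F=R.from_euler('z',-X[2]).apply(o['wrist_force'])
    print('x %.4f y %.4f above floor %.4f'%(p[0],p[1],p[2]-zf),'F(chute)',F.round(1),'t',round(o['clock'],2))
E
python3 -c "
from h import *
st()"
```

```text
x -0.1284 y -0.0001 above floor 0.0055 F(chute) [-0.1 -0.4 -0.2] t 9.62
```

move_arm --commands '[-0.0049, 0, 0.001, 0, -0.0098, 0, 0.0021, 0, -0.0147, 0, 0.0031, 0, -0.0196, 0, 0.0042, 0, -0.0245, 0, 0.0052, 0]'

```text
clock: 10.03
eef_pos: [0.5247, 0.1188, 0.1125]
ee_rot: [0.727, 0.687, 0.0, 0.0]
wrist_force: [0.3, -0.2, 0.2]
width: -0.0007
```

move_arm --commands '[-0.0049, 0, 0.001, 0, -0.0098, 0, 0.0021, 0, -0.0147, 0, 0.0031, 0, -0.0196, 0, 0.0042, 0, -0.0245, 0, 0.0052, 0]'

```text
clock: 10.45
eef_pos: [0.5233, 0.0946, 0.1071]
ee_rot: [0.727, 0.687, 0.0, -0.0]
wrist_force: [0.9, 1.3, 1.1]
width: -0.0002
```

move_arm --commands '[-0.0049, 0, 0.001, 0, -0.0098, 0, 0.0021, 0, -0.0147, 0, 0.0031, 0, -0.0196, 0, 0.0042, 0, -0.0245, 0, 0.0052, 0]'

```text
clock: 10.87
eef_pos: [0.5217, 0.07, 0.1017]
ee_rot: [0.727, 0.687, -0.0, -0.0]
wrist_force: [0.3, 0.2, -0.5]
width: -0.0003
```

```bash
python3 -c "
from h import *
st()
s=arm.camera('scene');cv2.imwrite('pics/c7.png',crop(s,270,135,110,84,7))"
```

```text
x -0.0540 y -0.0002 above floor 0.0053 F(chute) [-0.3  0.3 -0.5] t 10.87
```

View pics/c7.png

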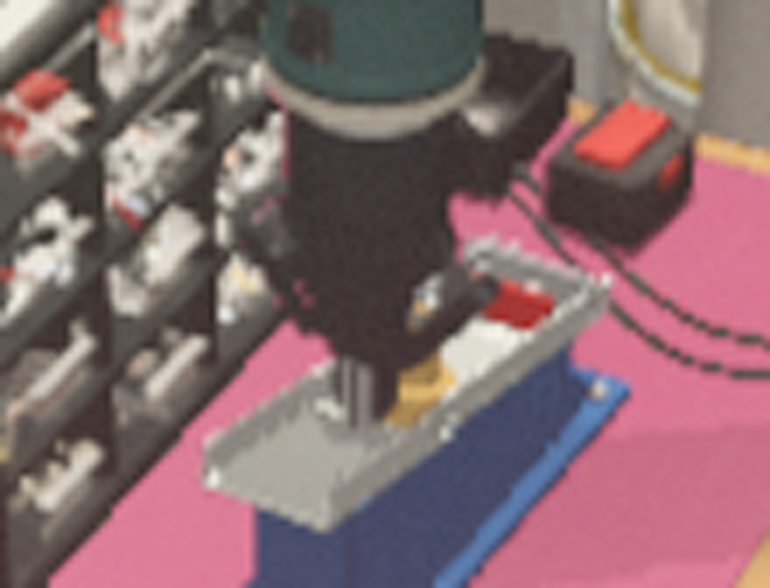

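The shut fingers sit at (360,400), directly behind the bushing flange at (420,390), and the bushing is sliding ahead upright.

move_arm --commands '[-0.0039, 0, 0.0008, 0, -0.0078, 0, 0.0017, 0, -0.0117, 0, 0.0025, 0, -0.0156, 0, 0.0033, 0, -0.0196, 0, 0.0042, 0]'

```text
clock: 11.33
eef_pos: [0.5207, 0.0506, 0.0976]
ee_rot: [0.727, 0.687, -0.0, -0.0]
wrist_force: [0.0, 0.7, 0.5]
width: -0.0002
```

move_arm --commands '[-0.002, 0, 0.0004, 0, -0.0039, 0, 0.0008, 0, -0.0059, 0, 0.0012, 0, -0.0078, 0, 0.0017, 0, -0.0098, 0, 0.0021, 0]'

```text
clock: 11.75
eef_pos: [0.5202, 0.0411, 0.0956]
ee_rot: [0.727, 0.687, 0.0, -0.0]
wrist_force: [-0.5, 0.3, 0.4]
width: -0.0
```

move_arm --commands '[-0.002, 0, 0.0004, 0, -0.0039, 0, 0.0008, 0, -0.0059, 0, 0.0012, 0, -0.0078, 0, 0.0017, 0, -0.0098, 0, 0.0021, 0]'

```text
clock: 12.17
eef_pos: [0.5197, 0.0312, 0.0935]
ee_rot: [0.727, 0.687, 0.0, -0.0]
wrist_force: [0.2, 0.5, 0.7]
width: -0.0002
```

```bash
python3 -c "
from h import *
st()"
```

```text
x -0.0152 y 0.0000 above floor 0.0053 F(chute) [-0.6  0.2  0.7] t 12.17
```

move_arm --commands '[-0.001, 0, 0.0002, 0, -0.002, 0, 0.0004, 0, -0.0029, 0, 0.0006, 0, -0.0039, 0, 0.0008, 0, -0.0049, 0, 0.001, 0]'

```text
clock: 12.58
eef_pos: [0.5194, 0.0265, 0.0925]
ee_rot: [0.727, 0.687, 0.0, -0.0]
wrist_force: [-0.5, 0.3, 0.6]
width: -0.0003
```

move_arm --commands '[-0.001, 0, 0.0002, 0, -0.002, 0, 0.0004, 0, -0.0029, 0, 0.0006, 0, -0.0039, 0, 0.0008, 0, -0.0049, 0, 0.001, 0]'

```text
clock: 13.0
eef_pos: [0.5191, 0.0215, 0.0915]
ee_rot: [0.727, 0.687, -0.0, -0.0]
wrist_force: [0.7, 0.9, -0.3]
width: -0.0003
```

move_arm --commands '[-0.001, 0, 0.0002, 0, -0.002, 0, 0.0004, 0, -0.0029, 0, 0.0006, 0]'

```text
clock: 13.25
eef_pos: [0.519, 0.0186, 0.0909]
ee_rot: [0.727, 0.687, 0.0, -0.0]
wrist_force: [0.2, 0.5, -0.4]
width: 0.0002
```

move_arm --commands '[-0.001, 0, 0.0002, 0, -0.002, 0, 0.0004, 0, -0.0029, 0, 0.0006, 0]'

```text
clock: 13.5
eef_pos: [0.5188, 0.0157, 0.0903]
ee_rot: [0.727, 0.687, -0.0, -0.0]
wrist_force: [-0.0, 1.3, 0.2]
width: -0.0
```

move_arm --commands '[-0.001, 0, 0.0002, 0, -0.002, 0, 0.0004, 0, -0.0029, 0, 0.0006, 0]'

```text
clock: 13.75
eef_pos: [0.5185, 0.0136, 0.0898]
ee_rot: [0.726, 0.687, 0.0, -0.0]
wrist_force: [-1.2, 6.7, 1.6]
width: -0.0003
```

move_arm --commands '[-0.001, 0, 0.0002, 0, -0.002, 0, 0.0004, 0, -0.0029, 0, 0.0006, 0]'

```text
clock: 14.0
eef_pos: [0.5183, 0.0109, 0.0892]
ee_rot: [0.726, 0.687, 0.0, -0.0]
wrist_force: [-1.7, 7.6, 2.1]
width: -0.0002
```

move_arm --commands '[-0.001, 0, 0.0002, 0, -0.002, 0, 0.0004, 0, -0.0029, 0, 0.0006, 0]'

```text
clock: 14.25
eef_pos: [0.5182, 0.008, 0.0886]
ee_rot: [0.726, 0.687, 0.0, -0.0]
wrist_force: [-0.9, 5.9, 1.1]
width: -0.0
```

move_arm --commands '[-0.001, 0, 0.0002, 0, -0.002, 0, 0.0004, 0, -0.0029, 0, 0.0006, 0]'

```text
clock: 14.5
eef_pos: [0.5181, 0.0051, 0.088]
ee_rot: [0.726, 0.687, 0.0, -0.0]
wrist_force: [-0.8, 5.2, 1.4]
width: -0.0
```

move_arm --commands '[-0.001, 0, 0.0002, 0, -0.002, 0, 0.0004, 0, -0.0029, 0, 0.0006, 0]'

```text
clock: 14.75
eef_pos: [0.518, 0.0021, 0.0874]
ee_rot: [0.726, 0.687, 0.0, -0.0]
wrist_force: [-0.4, 6.9, 1.2]
width: -0.0001
```

move_arm --commands '[-0.001, 0, 0.0002, 0, -0.002, 0, 0.0004, 0, -0.0029, 0, 0.0006, 0]'

```text
clock: 15.0
eef_pos: [0.5179, -0.0009, 0.0868]
ee_rot: [0.726, 0.687, 0.0, -0.0]
wrist_force: [-0.5, 5.0, 0.7]
width: -0.0001
```

```bash
python3 -c "
from h import *
st()"
```

```text
x 0.0169 y 0.0001 above floor 0.0054 F(chute) [-4.9 -0.7  0.7] t 15.0
```

move_arm --commands '[-0.001, 0, 0.0002, 0, -0.002, 0, 0.0004, 0, -0.0029, 0, 0.0006, 0]'

```text
clock: 15.25
eef_pos: [0.5179, -0.0038, 0.0862]
ee_rot: [0.726, 0.687, 0.0, -0.0]
wrist_force: [0.8, 4.7, 1.1]
width: -0.0
```

move_arm --commands '[-0.001, 0, 0.0002, 0, -0.002, 0, 0.0004, 0, -0.0029, 0, 0.0006, 0]'

```text
clock: 15.5
eef_pos: [0.5176, -0.0073, 0.0855]
ee_rot: [0.727, 0.687, 0.0, -0.0]
wrist_force: [0.6, 3.6, 0.6]
width: -0.0001
```

move_arm --commands '[-0.001, 0, 0.0002, 0, -0.002, 0, 0.0004, 0]'

```text
clock: 15.67
eef_pos: [0.5174, -0.0095, 0.0851]
ee_rot: [0.727, 0.687, 0.0, 0.0]
wrist_force: [0.6, 3.9, -0.1]
width: -0.0
```

move_arm --commands '[-0.0005, 0, 0.0001, 0, -0.001, 0, 0.0002, 0]'

```text
clock: 15.83
eef_pos: [0.5174, -0.0105, 0.0849]
ee_rot: [0.727, 0.687, 0.0, 0.0]
wrist_force: [1.8, 3.2, 0.6]
width: 0.0003
```

move_arm --commands '[-0.0005, 0, 0.0001, 0, -0.001, 0, 0.0002, 0]'

```text
clock: 16.0
eef_pos: [0.5173, -0.0114, 0.0847]
ee_rot: [0.727, 0.687, -0.0, 0.0]
wrist_force: [1.3, 3.0, 0.6]
width: 0.0001
```

move_arm --commands '[-0.0005, 0, 0.0001, 0, -0.001, 0, 0.0002, 0]'

```text
clock: 16.17
eef_pos: [0.5172, -0.0124, 0.0845]
ee_rot: [0.727, 0.687, -0.0, -0.0]
wrist_force: [-0.1, 3.1, 0.5]
width: 0.0004
```

move_arm --commands '[-0.0005, 0, 0.0001, 0, -0.001, 0, 0.0002, 0]'

```text
clock: 16.33
eef_pos: [0.5172, -0.0132, 0.0844]
ee_rot: [0.727, 0.687, 0.0, -0.0]
wrist_force: [0.2, 5.0, 0.9]
width: -0.0001
```

move_arm --commands '[-0.0005, 0, 0.0001, 0, -0.001, 0, 0.0002, 0]'

```text
clock: 16.5
eef_pos: [0.5171, -0.014, 0.0842]
ee_rot: [0.727, 0.687, 0.0, -0.0]
wrist_force: [0.4, 6.9, 0.7]
width: 0.0
```

move_arm --commands '[-0.0005, 0, 0.0001, 0, -0.001, 0, 0.0002, 0]'

```text
clock: 16.67
eef_pos: [0.5172, -0.0149, 0.084]
ee_rot: [0.726, 0.687, 0.0, -0.0]
wrist_force: [1.3, 7.6, 1.2]
width: 0.0
```

move_arm --commands '[-0.0005, 0, 0.0001, 0, -0.001, 0, 0.0002, 0]'

```text
clock: 16.83
eef_pos: [0.5172, -0.0155, 0.0838]
ee_rot: [0.726, 0.687, 0.0, -0.0]
wrist_force: [1.7, 9.3, 1.7]
width: -0.0003
```

```bash
python3 - <<'E'
from h import *
st();t=arm.camera('top');s=arm.camera('scene');st()
cv2.imwrite('pics/c8.png',np.vstack([crop(t,330,150,80,55,8)[:,:640],crop(s,310,155,80,20,8)]))
E
```

```text
x 0.0316 y 0.0002 above floor 0.0056 F(chute) [-9.4  1.2  1.7] t 16.83
x 0.0316 y 0.0002 above floor 0.0056 F(chute) [-8.4  0.1  1.3] t 16.93
```

View pics/c8.png

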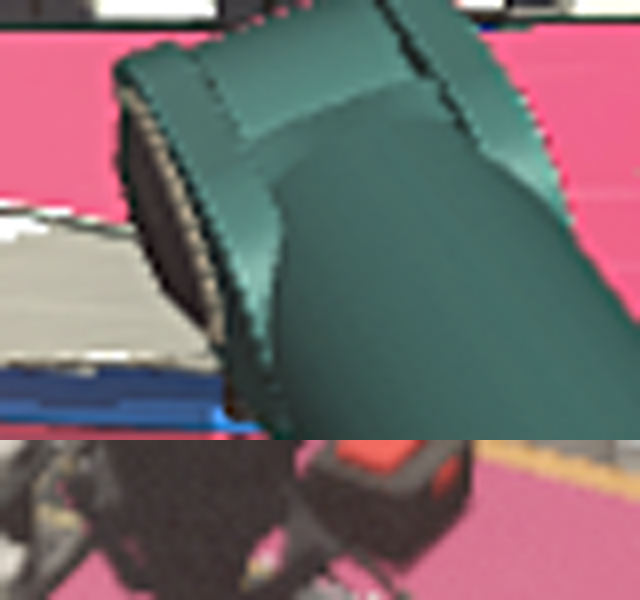

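The arm blocks both views here, but the force is clear at about 9 N. I'll press about 0.7 mm more, then back off.

move_arm --commands '[-0.0004, 0, 0.0001, 0, -0.0008, 0, 0.0002, 0, -0.0008, 0, 0.0002, 0]'

```text
clock: 17.18
eef_pos: [0.5171, -0.0161, 0.0837]
ee_rot: [0.726, 0.687, 0.001, -0.0]
wrist_force: [0.6, 9.5, 1.9]
width: -0.0001
```

move_arm --commands '[-0.0003, 0, 0.0001, 0, -0.0006, 0, 0.0001, 0, -0.0006, 0, 0.0001, 0]'

```text
clock: 17.43
eef_pos: [0.5171, -0.0165, 0.0836]
ee_rot: [0.726, 0.687, 0.001, -0.0]
wrist_force: [0.6, 10.3, 1.4]
width: -0.0
```

move_arm --commands '[0.001, 0, -0.0002, 0, 0.002, 0, -0.0004, 0, 0.003, 0, -0.0006, 0, 0.004, 0, -0.0008, 0, 0.006, 0, -0.0013, 0]'

```text
clock: 17.85
eef_pos: [0.517, -0.0123, 0.0846]
ee_rot: [0.727, 0.687, -0.0, -0.0]
wrist_force: [-1.0, -0.4, 0.3]
width: 0.0001
```

move_arm --commands '[0.01, 0, -0.003, 0, 0.02, 0, -0.015, 0, 0.03, 0, -0.04, 0, 0.05, 0, -0.07, 0, 0.08, 0, -0.1, 0]'

```text
clock: 18.27
eef_pos: [0.5213, 0.0677, 0.1862]
ee_rot: [0.727, 0.686, -0.0, -0.0]
wrist_force: [1.4, -0.3, 0.6]
width: 0.0
```

move_arm --commands '[0.03, 0, -0.01, 0, 0.065, 0, -0.01, 0, 0.1, 0, -0.01, 0, 0.135, 0, -0.01, 0, 0.17, 0, -0.01, 0]'

```text
clock: 18.68
eef_pos: [0.5307, 0.24, 0.1955]
ee_rot: [0.726, 0.687, 0.0, 0.0]
wrist_force: [0.5, 0.1, 0.8]
width: 0.0003
```

```bash
python3 - <<'E'
from h import *
X=np.load('X.npy')
st();t=arm.camera('top');s=arm.camera('scene')
cv2.imwrite('pics/c9.png',np.vstack([crop(t,300,165,100,40,8),crop(s,310,150,66,30,12.1212)[:,:800]]))
f=[(s,proj('scene',world(X,ch(s,0,.046)))[0].round(1),proj('top',world(X,ch(s,0,.046)))[0].round(1)) for s in(.055,.063,.067,.071)]
print(f)
E
```

```text
x -0.2243 y -0.0010 above floor 0.0628 F(chute) [-0.1  0.5  0.8] t 18.68
[(0.055, array([339.5, 173. ]), array([370.2, 186.2])), (0.063, array([340.6, 172.3]), array([372.5, 186.4])), (0.067, array([341.1, 172. ]), array([373.7, 186.5])), (0.071, array([341.6, 171.6]), array([374.8, 186.6]))]
```

View pics/c9.png

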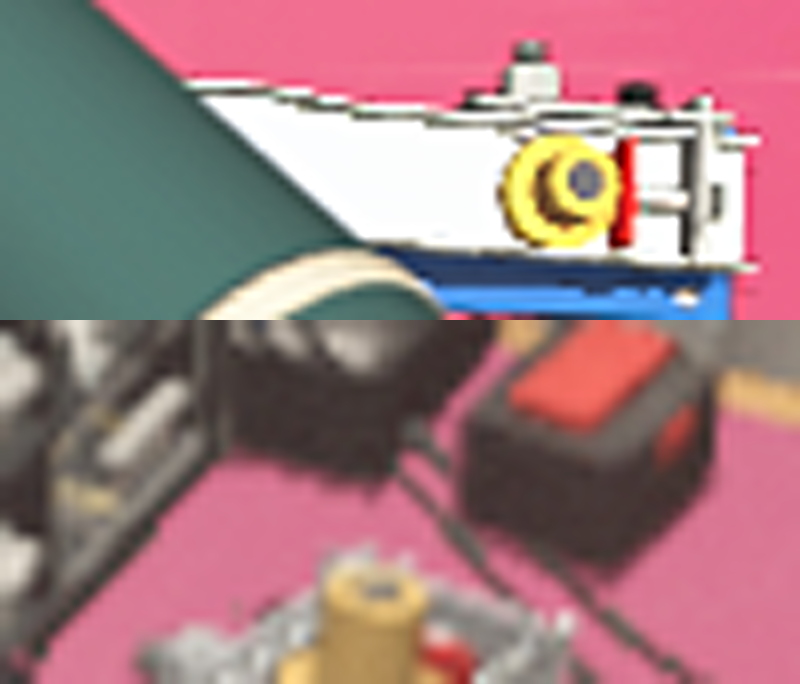

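The bushing sits against the red plate, with its flange at (560,190) and the plate at x≈625 in the 8x top crop, upright and just past the pin housing at (530,80). I'll measure how far the plate has moved since the first picture.

```bash
python3 - <<'E'
from h import *
a=cv2.imread('pics/top0.png').astype(float)
b=np.mean([arm.camera('top').astype(float) for _ in range(4)],0)
X=np.load('X.npy')
k=proj('top',world(X,ch(.089,0,.02)))[0]-proj('top',world(X,ch(.088,0,.02)))[0];print('px/mm',k)
def prof(im,r0,r1):
    q=im[r0:r1,370:386]; red=np.clip(q[...,2]-(q[...,0]+q[...,1])/2,0,None); return red
for im in(a,b):
    for r in((182,186),(186,190),(190,196)):
        red=prof(im,*r); red[red<60]=0
        print(r,(red.sum(0)@np.arange(370,386)/red.sum()).round(2),red.sum(0).round(0)[3:13])
# fixed bar reference shift (registration of a static area)
g=lambda im:im[160:215,384:400].mean(2)
print(cv2.phaseCorrelate(g(a),g(b)))
E
```

```text
px/mm [0.28056873 0.02187277]
(182, 186) 377.48 [  0.   0.   0. 135. 590. 668.  86.   0.   0.   0.]
(186, 190) 377.3 [  0.   0.   0. 288. 626. 656.  62.   0.   0.   0.]
(190, 196) 377.06 [  0.   0.   0. 498. 938. 632.   0.   0.   0.   0.]
(182, 186) 375.12 [144. 153. 148. 178. 292. 741. 335.   0.   0.   0.]
(186, 190) 376.41 [  0.   0. 226. 309. 482. 888. 334.   0.   0.   0.]
(190, 196) 375.2 [ 426.  329.  338.  555.  800. 1150.  336.    0.    0.    0.]
((-0.004558607420911187, 0.0025670705364859714), 0.9996036519392664)
```

```bash
python3 -c "
from h import *
st();arm.sign_off()"
```

```text
x -0.2212 y -0.0003 above floor 0.0626 F(chute) [ 1.2 -0.2  0.8] t 18.98
the job is handed in; nothing more can be done
```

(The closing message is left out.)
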